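# Slide the drip tray home under the glazing rack

## Robot

A 6-joint arm with a two-finger parallel gripper is mounted at the origin on a cart in front of the work surface, level with it; the furniture and walls round the work are solid. World frame = base frame: x ahead of the robot, y to its left, z up, the work surface at z = 0. Lengths are in m, angles in rad, forces in N, time in s.
With the tool pointing down it reaches from about 0.25 to 0.8 m from the base axis. Payload 3.9 kg.
Tool frame: the origin (TCP) lies midway between the tips of the shut fingers; the grasp point (between the pads) lies 19 mm behind it (hold_point_z is the distance from the TCP to the grasp point, in m); y points along the fingers, z is the direction in which the jaws open and shut, and the axes are right-handed (so a half turn about y gives the same grasp; the last joint's range is limited). The gripper opens to 85 mm and grips with 20 to 120 N. Pads are 22 mm wide; open, the fingers measure 114 mm over their backs; the gripper's body (76 mm by 85 mm) begins 54 mm behind the grasp point. The pads swing forward as they close: fully open they stand 13 mm farther back than shut.
Start: joints at [1.116, 0.26, -0.138, 1.173, 0, 1.571], TCP at [0.231, 0.472, 0.231] pointing down, gripper open.
Joint ranges: [-2.78, 2.78], [-0.83, 1.72], [-1.28, 1.37], [-1.9, 2.12], [-1.57, 1.48], [-3.14, 3.14]. Speed limits (rad/s): [2.57, 2.57, 3.14, 3.14, 3.14, 3.14].

## Interface

Orientations are given as [roll, pitch, yaw] about the fixed x, y, z axes, in that order (R = Rz(yaw) Ry(pitch) Rx(roll)).
In Python, from bench import get_obs, snapshot, sign_off, hold_point_z gives the robot as it stands. The module is installed in compiled form; this text tells all that it offers.
- The arm moves only by the tool step_arm, never from a script. Its argument "moves" is a list of rows, each a list of 2 entries, a list of its own where there are three numbers: the shift along the world's x, y, z in mm, then the turn about the world's z in rad. A call has 1 to 5 rows; each row shifts and turns the pose as measured when the row begins; what a row does not reach is not made up. A row lasts 1/8 s, in which the tool goes at most 62.5 mm and 10.7 degrees, less where a joint would pass 70% of its speed; a pose out of reach is approached as far as the arm can. A call is refused whole if a number of a shift passes 62.5 or a number of a turn 0.188, either way. A call with a gripper value outside its range is refused whole. "claw" is the closure in counts, from 0 (fully open) to 255 (shut), set as the call begins (left out, the last holds). The fingers move at their own pace and stop on an object; "squeeze" is the grip in N (left out, the last holds). Time passes only in rows, so rows that do not move let the fingers close. It gives the time, the measured TCP pose, the force and the opening at its end, in the units of the state.
- get_obs(): the state, without advancing time (a new reading comes with each control period).
- snapshot(name): name is "side" or "top" or "wrist"; returns a dict with "frame" (480x640x3 uint8, blue, green, red), "fx", "fy", "cx", "cy" (pixels), "rvec" (rotation vector, rad) and "tvec" (3), from world to camera coordinates, as OpenCV has them. Camera axes: x right, y down, z forward; pixel columns grow to the right and rows downward; lengths in m; the calibration is good to about 2 mm. A picture is of the moment at which its call begins. There is no depth.
- sign_off(): hands the job in, once; it reports no verdict.
The state is a dict: "clock": time; "joints": joint angles; "joint_vel": joint speeds; "effort": joint torques, N m; "tool_pos": TCP position; "tcp_rot": TCP orientation; "force": force on the tool from outside, world axes, zero at the start; "wrist_torque": the same for the moment, N m; "grip_width": finger opening in m.
Only numpy, scipy, OpenCV 4.12 (cv2) and the standard library are available. Lean on these libraries where they do the work, as an engineer would, in place of code of your own. Each camera call takes 0.05 s, during which the arm holds its last target.

## Task

Push the drip tray across the table with the fingers and slide it in under the low glazing rack through the rack's open end, until the tray's far end is fully home and square against the stop bar at the back. The tray must stay flat on the table the whole way: do not lift or tip it, and leave the two cupcakes on the rack and the kitchen timer where they stand.

Things in the scene. Friction and masses are not known exactly. Their poses are not given: they have to be found in the camera images.
- drip_tray: Loose drip tray: plain dark-grey steel open rectangular tray, 180 mm long (its x axis), 120 mm wide (y), 16 mm high, upright walls 5 mm thick; both ends alike; about 0.35 kg. Origin at the centre of its underside. It starts right of the rack (robot's view), its x axis roughly toward the rack, but turned and off the rack's centre line.
- glazing_rack: Low bare-wire rack, fixed, two cupcakes on it. Origin on the table under the deck's middle; x = the way the tray slides in (roughly the robot's left), y across. Deck x -65 to 65 mm, y -84 to 84 mm, underside 22 mm up (6 mm over the tray), top 28 mm. Side skids with posts, inner faces at y = -73 and 73 mm, x -63 to 70 mm: a passage 146 mm wide for the 120 mm tray.
- rack_mouth (a point): Middle of the rack's open end, on the table under the deck's edge (rack x = -65 mm, y = 0); axes as the rack's. With the tray home, its near end stands 55 mm out in front of this point.
- rack_stop (a point): Middle of the inner face of the stop bar across the passage's closed end, 9 mm above the table (rack x = +60 mm, y = 0); axes as the rack's. The bar spans heights 4 to 14 mm. The home tray's far end meets it, its centre 90 mm before it, i.e. at rack x = -30 mm.
- cupcake_left: A chocolate-crumb cupcake in a silver paper cup, 76 mm across and 67 mm high, loose on the rack deck about 41 mm to the rack's +y side. Origin at the centre of its underside.
- cupcake_right: The other such cupcake, 76 mm across and 71 mm high, loose on the deck about 41 mm to the rack's -y side. Origin at the centre of its underside.
- timer: A round wind-up kitchen timer, white with a red knob, 62 mm across and 44 mm high, loose on the table beyond the rack. Origin at the centre of its underside.
Things that resemble listed ones, but are neither listed nor needed, are in the scene too. There is more than one size of the drip_tray; the one meant has the size given above.

How it is judged:
By the outcome, as a careful person would: the job done as asked, in the order asked, and still so for the second after the job is handed in, with the robot touching nothing.
It also fails if it takes over 58 s, if anything falls off the work surface, if the arm or the gripper's body presses on something with over 40 N, if the wrist force passes 120 N, or if a joint passes its speed limit or range.

## Working session

There is one attempt and no reset: what is moved stays moved. The work goes in short steps, Python scripts to look and compute and a tool call to move; the robot and the scene stay as the last step left them, time stands still between calls to the robot, and variables do not carry over. Pictures are saved under pics/ and viewed, and the job is handed in when it is done.

Besides the shell and the picture viewer there is one more tool, called after "Emit:" in YAML: its name, and indented under it one key for each argument. step_arm: Moves the arm, as the interface text tells. Its arguments: {"type":"object","properties":{"moves":{"type":"array"},"claw":{"type":"number"},"squeeze":{"type":"number"}},"required":["moves"]}

```bash
mkdir -p pics
python3 - <<'E'
from bench import *
import cv2,numpy as np
for n in ("top","side"):
    s=snapshot(n); cv2.imwrite(f"pics/{n}0.png",s["frame"]); print(n,s["fx"],s["cx"],s["cy"],s["rvec"],s["tvec"])
print(get_obs())
E
```

```text
top 443.0432761541516 319.9250939823403 237.33184448386126 [ 2.15703937 -2.13513507  0.20110001] [-0.17028779  0.61434776  0.99741593]
side 509.4649871020549 324.43323282721474 246.00313814415017 [ 2.30085961 -0.24011545  0.135608  ] [-0.66033545  0.03989045  1.26346265]
{'clock': 0.1, 'joints': array([ 1.11597664e+00,  2.60623459e-01, -1.39225567e-01,  1.17270563e+00,
        1.71733576e-06,  1.57076816e+00]), 'joint_vel': array([ 0.00045272, -0.00039636,  0.00204809,  0.00141979,  0.0004496 ,
        0.0016091 ]), 'effort': array([ 1.00258410e-03, -4.06506801e+01,  2.54527491e+01,  1.01104341e-02,
        8.52075641e-05, -1.63276219e-06]), 'tool_pos': array([0.23036569, 0.47108391, 0.23055093]), 'tcp_rot': array([-1.57255465e+00,  1.76686413e-06, -4.54791524e-01]), 'force': array([ 0.54124819,  0.54178028, -0.24876442]), 'wrist_torque': array([0.01392549, 0.00035293, 0.04795512]), 'grip_width': 0.08551474120763686}
```

View pics/top0.png

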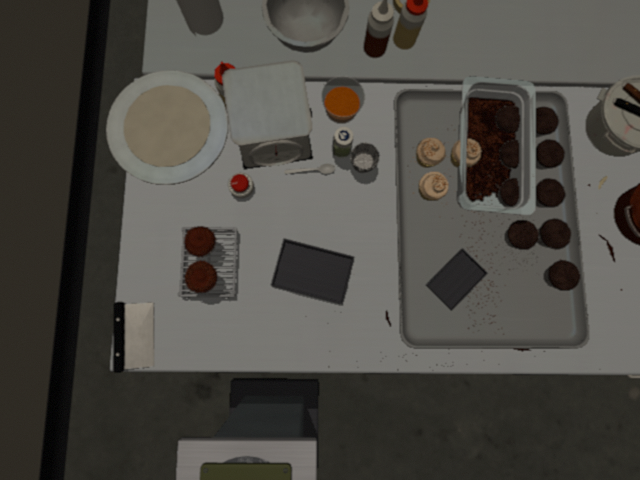

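View pics/side0.png

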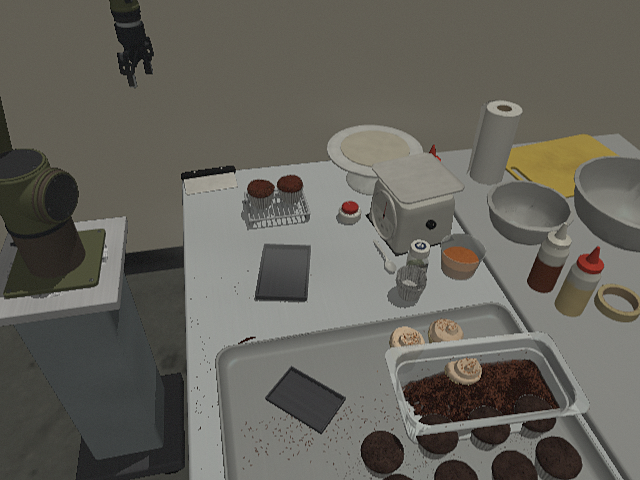

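```bash
cat > h.py <<'E'
import cv2,numpy as np
def cam(s):
    K=np.array([[s["fx"],0,s["cx"]],[0,s["fy"],s["cy"]],[0,0,1]]);R=cv2.Rodrigues(np.array(s["rvec"],float))[0];return K,R,np.array(s["tvec"],float).reshape(3)
def ray(s,uv,z):
    K,R,t=cam(s);C=-R.T@t;d=R.T@np.linalg.solve(K,[uv[0],uv[1],1]);return (C+d*(z-C[2])/d[2])
def proj(s,P):
    K,R,t=cam(s);p=K@(R@np.array(P,float)+t);return p[:2]/p[2]
def tray(s,z=.016,box=(255,225,370,320),thr=90,name=None):
    g=cv2.cvtColor(s["frame"],cv2.COLOR_BGR2GRAY);x0,y0,x1,y1=box
    m=np.zeros_like(g);m[y0:y1,x0:x1]=(g[y0:y1,x0:x1]<thr)*255
    c=max(cv2.findContours(m,cv2.RETR_EXTERNAL,cv2.CHAIN_APPROX_NONE)[0],key=cv2.contourArea)
    P=np.array([ray(s,p[0],z)[:2] for p in c],np.float32)*1000
    return cv2.minAreaRect(P),c
E
python3 - <<'E'
from h import *
from bench import *
s=snapshot("top");r,c=tray(s);print(r);print([np.round(p) for p in cv2.boxPoints(r)])
print(proj(s,get_obs()["tool_pos"]),proj(s,[0,0,0]))
f=s["frame"]
cv2.imwrite("pics/c1.png",cv2.resize(f[215:310,165:245],None,fx=7,fy=6,interpolation=cv2.INTER_CUBIC)[:600])
cv2.imwrite("pics/c2.png",cv2.resize(f[225:320,255:365],None,fx=6,fy=6,interpolation=cv2.INTER_CUBIC)[:600])
d=snapshot("side");cv2.imwrite("pics/c3.png",cv2.resize(d["frame"][160:310,230:330],None,fx=5,fy=4,interpolation=cv2.INTER_CUBIC)[:600])
E
```

```text
((537.9595336914062, -147.38943481445312), (181.3153533935547, 125.27503204345703), 76.05046844482422)
[array([ 455., -220.], dtype=float32), array([ 577., -250.], dtype=float32), array([621., -75.], dtype=float32), array([499., -44.], dtype=float32)]
[-32.38180388 428.3511083 ] [244.28477268 510.21965073]
```

View pics/c1.png

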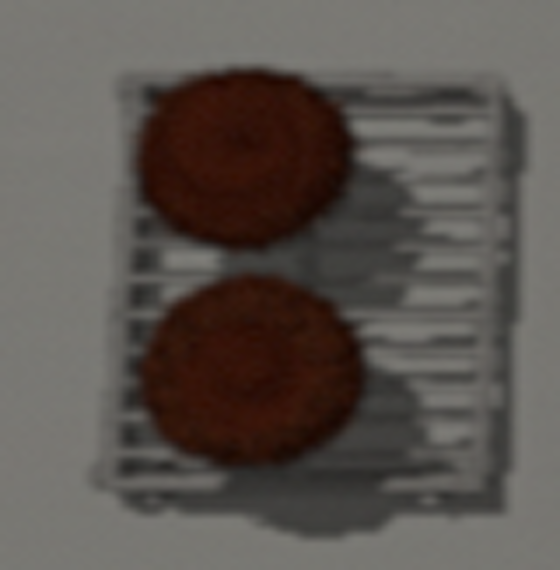

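View pics/c2.png

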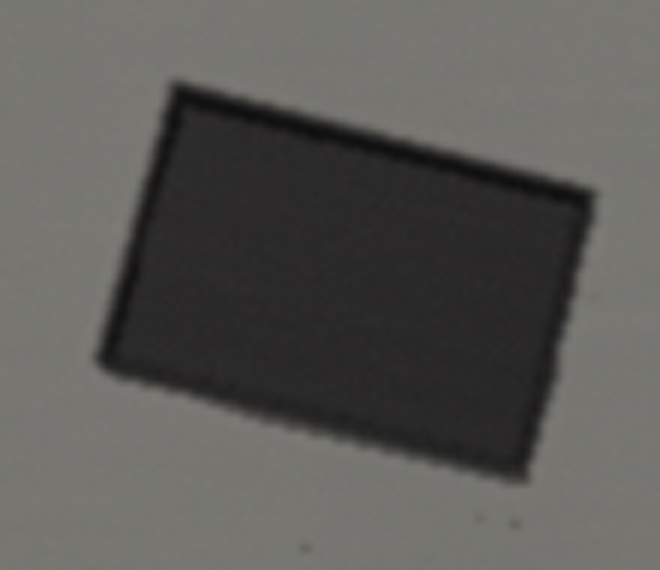

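View pics/c3.png

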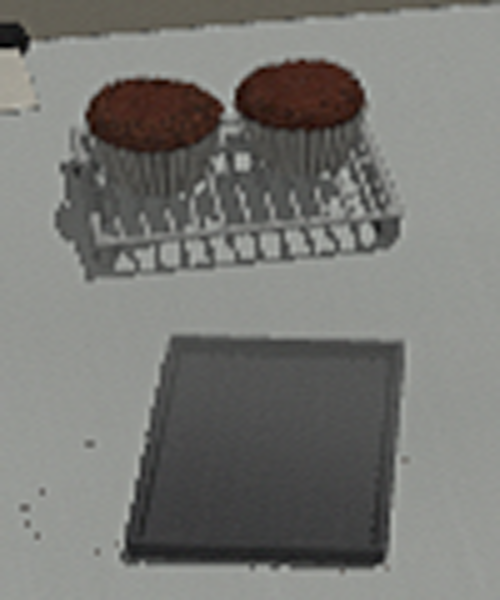

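Run:
```python
from h import *
from bench import *
s=snapshot("top")
P=[ray(s,(165-.5+x/7,215-.5+y/6),.028)[:2]*1000 for x,y in [(122,76),(503,78),(484,490),(103,487)]]
P=np.array(P);print(P.round(1));c=P.mean(0)
for i in range(4):
    d=P[(i+1)%4]-P[i];print(i,np.linalg.norm(d).round(1),np.degrees(np.arctan2(d[1],d[0])).round(1))
print(c)
d=snapshot("side")
# side: deck near edge corners, z .028
for x,y in [(103,245),(400,212),(75,130)]: print(ray(d,(230-.5+x/5,160-.5+y/4),.028)*1000)
# mouth-side projected
g=cv2.cvtColor(d["frame"],cv2.COLOR_BGR2GRAY)
r,_=tray(d,.008,(245,235,320,305),100);print(r)
```

```text
[[641.  169.3]
 [641.8  38.3]
 [476.7  38.2]
 [476.7 166. ]]
0 131.0 -89.6
1 165.1 -180.0
2 127.8 90.0
3 164.3 1.2
[559.05870651 102.93249747]
[481.38833547  36.05999562  28.        ]
[643.1711423   40.58384242  28.        ]
[479.98652576 166.9742509   28.        ]
((541.3389282226562, -148.16819763183594), (195.7462921142578, 122.82005310058594), 76.00382232666016)
```

Emit:
step_arm:
  moves:
    - [[22,-57,0],-0.186]
    - [[22,-57,0],-0.186]
    - [[22,-57,0],-0.186]
    - [[22,-57,0],-0.186]
    - [[22,-57,0],-0.186]
  claw: 0

```text
clock: 0.92
tool_pos: [0.3423, 0.1836, 0.2306]
tcp_rot: [-1.567, -0.0, -1.395]
force: [0.9, -0.6, -0.7]
grip_width: 0.0853
```

Emit:
step_arm:
  moves:
    - [[22,-57,0],-0.186]
    - [[22,-57,0],-0.186]
    - [[22,-57,0],-0.06]
    - [[22,-57,0],0]
    - [[22,-57,0],0]

```text
clock: 1.55
tool_pos: [0.454, -0.1087, 0.2321]
tcp_rot: [-1.561, 0.003, -1.835]
force: [1.1, 0.5, 0.3]
grip_width: 0.0853
```

Emit:
step_arm:
  moves:
    - [[18,-53,0],0.01]
    - [[18,-53,-20],0]
    - [[17,-52,-50],0]
    - [[0,0,-60],0]
    - [[0,0,-50],0]

```text
clock: 2.17
tool_pos: [0.5112, -0.271, 0.0608]
tcp_rot: [-1.544, -0.001, -1.832]
force: [-0.1, -0.2, -0.2]
grip_width: 0.0854
```

Emit:
step_arm:
  moves:
    - [[0,0,-20],0]
    - [[0,0,0],0]

```text
clock: 2.42
tool_pos: [0.5072, -0.2695, 0.0354]
tcp_rot: [-1.553, 0.001, -1.833]
force: [-0.1, 0.0, 0.3]
grip_width: 0.0854
```

Run:
```python
from h import *
from bench import *
s=snapshot("top");d=snapshot("side")
cv2.imwrite("pics/d1.png",cv2.resize(s["frame"][200:340,240:420],None,fx=4,fy=4,interpolation=cv2.INTER_CUBIC))
cv2.imwrite("pics/d2.png",cv2.resize(d["frame"][170:370,220:400],None,fx=3,fy=3,interpolation=cv2.INTER_CUBIC))
o=get_obs();print(o["tool_pos"],o["tcp_rot"])
```

```text
[ 0.50887897 -0.27025694  0.03753929] [-1.54931210e+00  5.97640761e-04 -1.83318028e+00]
```

View pics/d1.png

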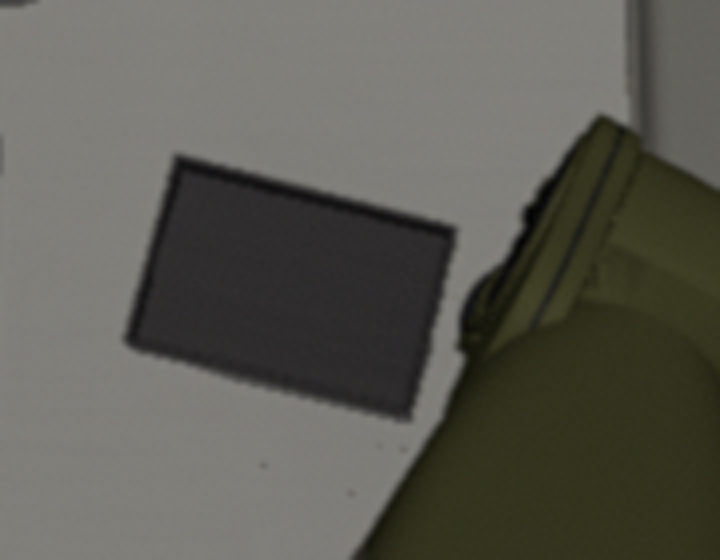

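View pics/d2.png

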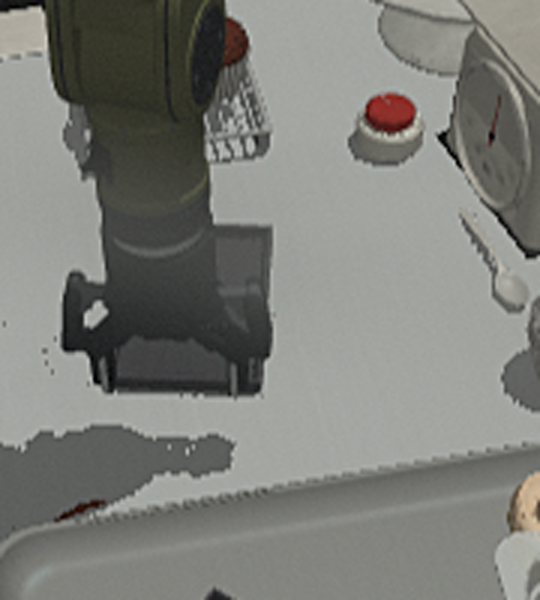

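Emit:
step_arm:
  moves:
    - [[0,0,-20],0]
    - [[0,0,-15],0]
    - [[0,0,0],0]

```text
clock: 2.9
tool_pos: [0.5131, -0.2721, 0.0065]
tcp_rot: [-1.54, -0.002, -1.833]
force: [0.0, 0.1, -0.7]
grip_width: 0.0856
```

Emit:
step_arm:
  moves:
    - [[-5,0,-6],0]
    - [[-3,0,-6],0.01]
    - [[0,0,-2],0]

```text
clock: 3.28
tool_pos: [0.5059, -0.2728, -0.0062]
tcp_rot: [-1.537, -0.002, -1.822]
force: [-0.0, 0.2, -0.9]
grip_width: 0.0851
```

Emit:
step_arm:
  moves:
    - [[0,0,0],0]
    - [[0,0,0],0]

```text
clock: 3.52
tool_pos: [0.5059, -0.2729, -0.0062]
tcp_rot: [-1.537, -0.002, -1.822]
force: [-0.8, -0.2, 0.6]
grip_width: 0.0855
```

Emit:
step_arm:
  moves:
    - [[1.7,7,0],0.004]
    - [[1.7,7,0],0.004]
    - [[1.7,7,0],0]
    - [[1.7,7,0],0]
    - [[1.2,5,0],0]

```text
clock: 4.15
tool_pos: [0.5148, -0.2379, -0.0059]
tcp_rot: [-1.536, -0.003, -1.813]
force: [-1.6, -1.8, -0.4]
grip_width: 0.0858
```

```bash
cat > look.py <<'E'
from h import *
from bench import *
import sys
n=sys.argv[1]
s=snapshot("top");d=snapshot("side")
cv2.imwrite(f"pics/{n}a.png",cv2.resize(s["frame"][200:340,160:380],None,fx=3.5,fy=3.5,interpolation=cv2.INTER_CUBIC))
cv2.imwrite(f"pics/{n}b.png",cv2.resize(d["frame"][160:330,220:350],None,fx=3.5,fy=3.5,interpolation=cv2.INTER_CUBIC))
o=get_obs();print(o["tool_pos"],o["tcp_rot"],o["force"],o["clock"])
E
python3 look.py e1
```

```text
[ 0.51493253 -0.2373815  -0.00589151] [-1.53574634 -0.0018368  -1.81252795] [-0.43066918 -0.49957098  0.44204765] 4.25
```

View pics/e1a.png

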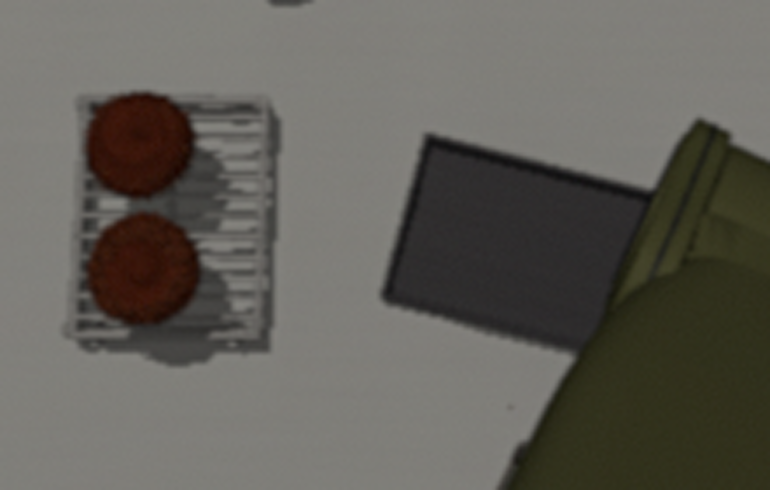

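View pics/e1b.png

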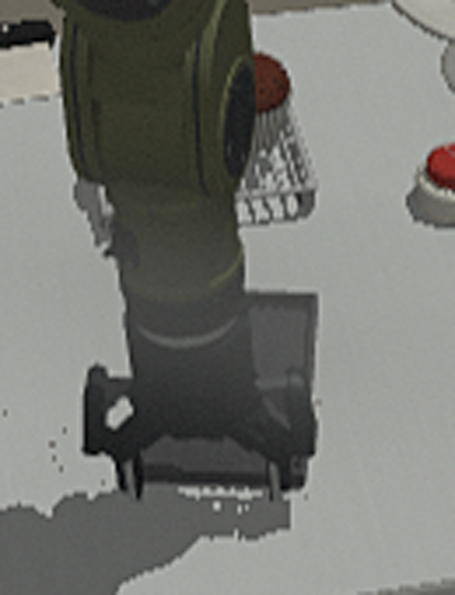

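```bash
cat > fr.py <<'E'
from h import *
from bench import *
# fit front and +x side edges of tray in top view; args: box
import sys
s=snapshot("top")
u0,v0,u1,v1=map(int,sys.argv[1:5])
_,c=tray(s,.016,(u0,v0,u1,v1),80)
h=c[:,0,:]
keep=(h[:,0]<u1-3)&(h[:,0]>u0)&(h[:,1]>v0)&(h[:,1]<v1-2)
P=np.array([ray(s,p,.016)[:2]*1000 for p in h]);
a=cv2.approxPolyDP(c,2.5,True)[:,0]
for p in a: print(p,(ray(s,p,.016)[:2]*1000).round(1))
E
python3 fr.py 255 225 325 320
```

```text
[282 238] [619.3 -72. ]
[269 285] [504.5 -43.3]
[323 300] [ 469.9 -173.5]
[314 319] [ 424.9 -152.3]
[324 319] [ 425.1 -176.2]
[324 249] [ 593.3 -175. ]
```

Emit:
step_arm:
  moves:
    - [[1.7,7,0],0]
    - [[1.7,7,0],0]
    - [[2.7,6.6,0],0.0117]
    - [[2.6,6.6,0],0.0117]
    - [[2.6,6.6,0],0.0117]

```text
clock: 4.92
tool_pos: [0.5266, -0.203, -0.0059]
tcp_rot: [-1.536, -0.004, -1.777]
force: [-0.1, -1.4, -0.6]
grip_width: 0.0855
```

Emit:
step_arm:
  moves:
    - [[2.4,6.7,0],0.0117]
    - [[2.4,6.7,0],0.0117]
    - [[2.3,6.7,0],0.0117]
    - [[2.2,6.7,0],0.0117]
    - [[2.2,6.7,0],0.0117]

```text
clock: 5.55
tool_pos: [0.539, -0.1671, -0.0059]
tcp_rot: [-1.536, -0.004, -1.714]
force: [0.7, -2.1, -0.4]
grip_width: 0.0854
```

```bash
python3 look.py e2; python3 fr.py 235 220 325 320
```

```text
[ 0.53915444 -0.16639741 -0.0058675 ] [-1.5354833  -0.00251986 -1.71361099] [ 0.15860997 -0.29857997 -0.43719823] 5.65
[316 222] [ 660.3 -154.8]
[306 220] [ 665.  -130.1]
[295 242] [ 609.8 -103.9]
[248 236] [623.3  11.1]
[240 282] [511.   26.4]
[273 290] [492.6 -53.2]
[255 319] [423.8 -12.4]
[324 319] [ 425.1 -176.2]
[324 228] [ 645.5 -174.7]
[317 226] [ 650.3 -157.4]
```

View pics/e2a.png

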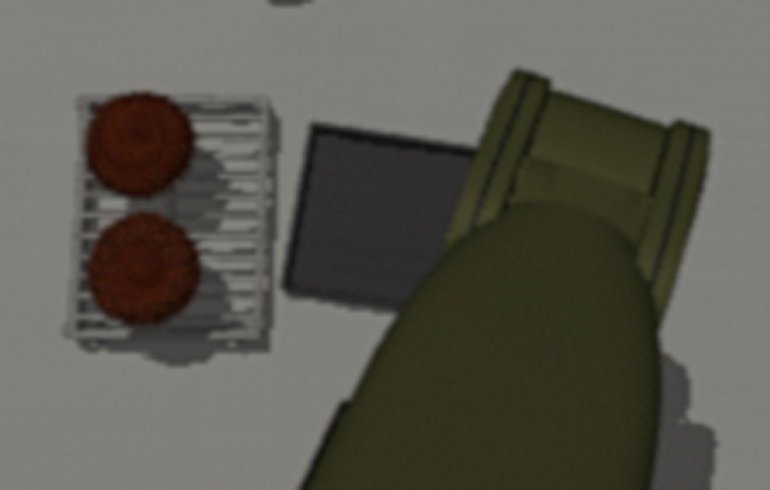

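View pics/e2b.png

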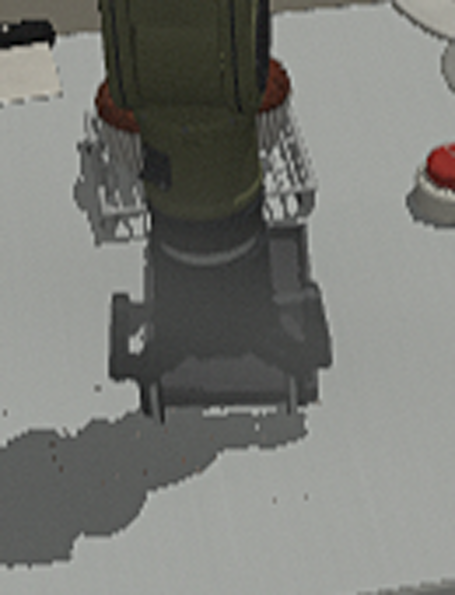

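Emit:
step_arm:
  moves:
    - [[2.4,6.8,0],0.0155]
    - [[2.3,6.8,0],0.0155]
    - [[2.2,6.9,0],0.0155]
    - [[2.1,6.9,0],0.0155]
    - [[2.0,6.9,0],0.0155]

```text
clock: 6.32
tool_pos: [0.5506, -0.1312, -0.0059]
tcp_rot: [-1.536, -0.004, -1.633]
force: [0.6, -0.5, 0.1]
grip_width: 0.0852
```

```bash
python3 look.py e3; python3 fr.py 233 220 325 320
```

```text
[ 0.55066333 -0.13046576 -0.00586677] [-1.53543511 -0.00255463 -1.63220594] [ 0.88341627 -0.77904109 -0.38443283] 6.425
[237 231] [635.4  38.4]
[233 299] [470.4  41.5]
[236 299] [470.4  34.4]
[238 286] [501.4  30.8]
[244 290] [492.   16.1]
[233 309] [446.8  40.6]
[233 319] [423.4  39.6]
[324 319] [ 425.1 -176.2]
[324 227] [ 648.  -174.6]
[301 220] [ 664.9 -117.8]
[277 220] [664.1 -58.7]
[269 238] [618.9 -40.2]
[241 237] [620.6  28.1]
```

View pics/e3a.png

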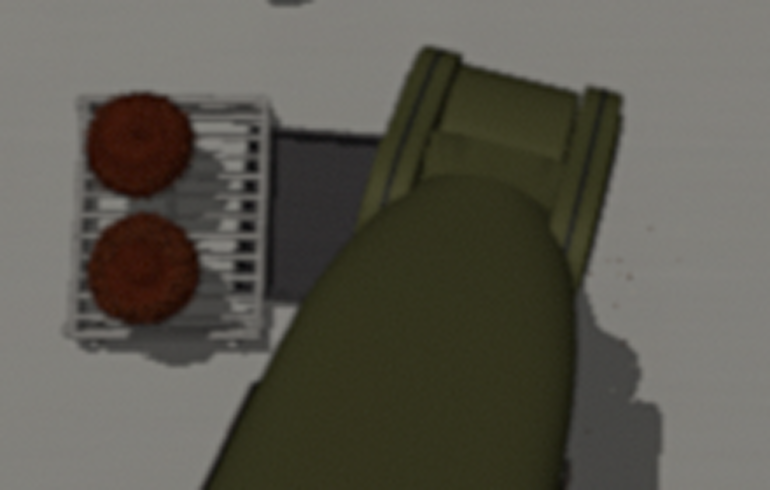

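View pics/e3b.png

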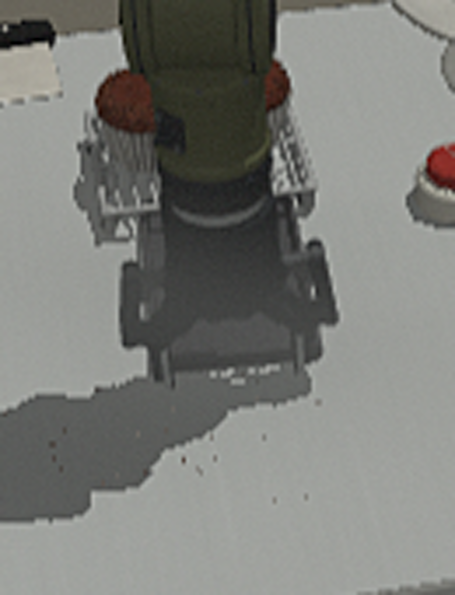

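Emit:
step_arm:
  moves:
    - [[1.7,7,0],0.0125]
    - [[1.5,7,0],0.0125]
    - [[1.4,7,0],0.0125]
    - [[1.3,7,0],0.0125]
    - [[1.0,7,0],0.0125]

```text
clock: 7.1
tool_pos: [0.5577, -0.0944, -0.0059]
tcp_rot: [-1.536, -0.004, -1.567]
force: [-0.1, -2.1, 0.2]
grip_width: 0.0852
```

```bash
python3 look.py e4
```

```text
[ 0.55772625 -0.09377105 -0.00590617] [-1.53558184 -0.00268354 -1.56679629] [-0.41794069  0.16254403  0.04571371] 7.2
```

View pics/e4a.png

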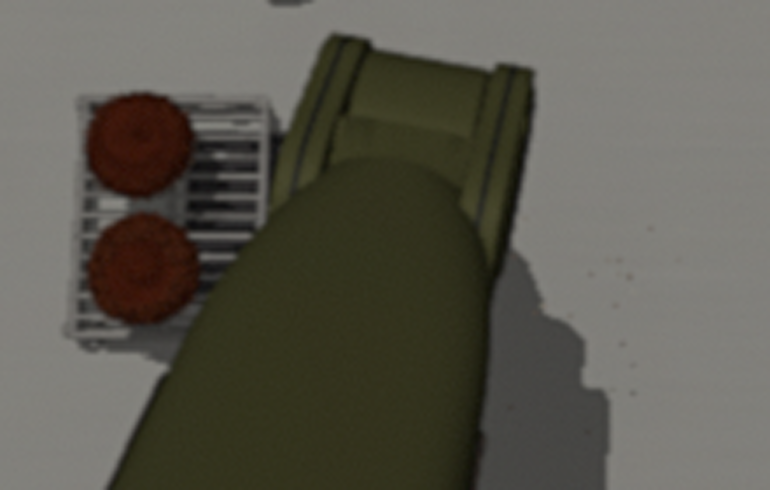

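View pics/e4b.png

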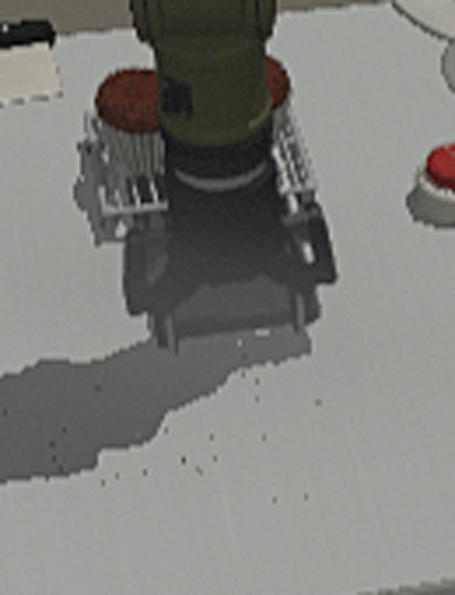

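Run:
```python
from h import *
from bench import *
s=snapshot("top");f=s["frame"]
hsv=cv2.cvtColor(f,cv2.COLOR_BGR2HSV);m=((hsv[...,0]<15)&(hsv[...,1]>120)&(hsv[...,2]<140)).astype(np.uint8)*255
m[:, :175]=0;m[:,245:]=0;m[:215]=0;m[310:]=0
for c in cv2.findContours(m,cv2.RETR_EXTERNAL,cv2.CHAIN_APPROX_NONE)[0]:
    if cv2.contourArea(c)>100:
        (u,v),r=cv2.minEnclosingCircle(c);print(u,v,r,ray(s,(u,v),.085)*1000)
```

```text
200.3728790283203 276.4067687988281 16.28826332092285 [518.35664295 104.8098146   85.        ]
199.5 240.85000610351562 15.315863609313965 [599.20841526 110.9995295   85.        ]
```

Emit:
step_arm:
  moves:
    - [[0.2,7,0],0.002]
    - [[0,7,0],0]
    - [[0,7,0],0]
    - [[0,7,0],0]
    - [[0,7,0],0]

```text
clock: 7.88
tool_pos: [0.5577, -0.0579, -0.0059]
tcp_rot: [-1.536, -0.004, -1.567]
force: [0.4, -2.4, -0.3]
grip_width: 0.0854
```

```bash
python3 look.py e5
```

```text
[ 0.5576394  -0.05717126 -0.00589732] [-1.53584157 -0.00295195 -1.56539067] [-0.8939798  -0.52213464  0.6057314 ] 7.975
```

View pics/e5b.png

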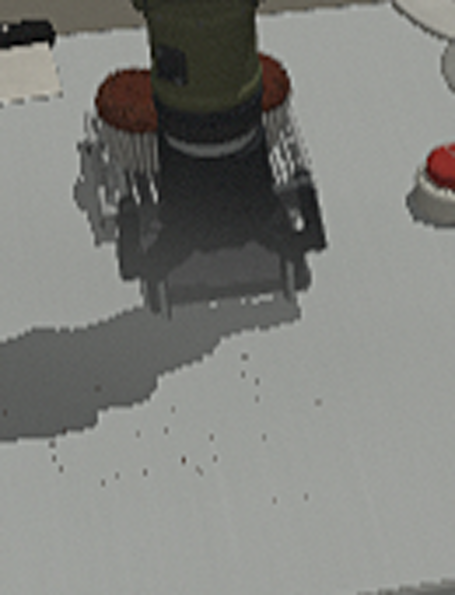

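View pics/e5a.png

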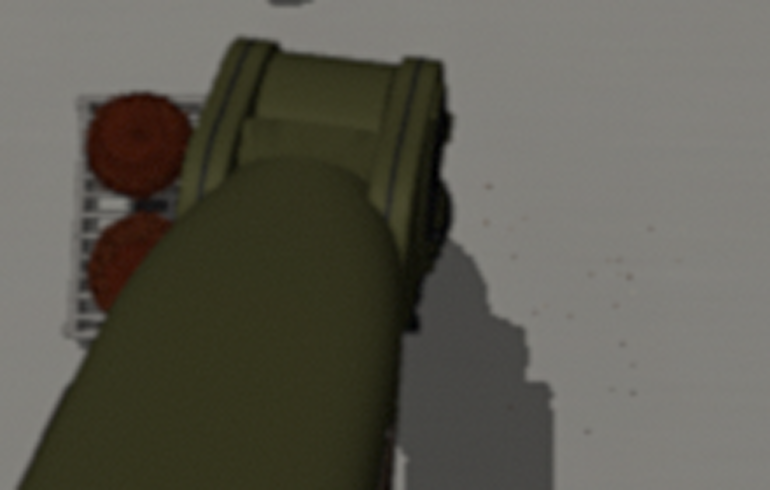

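Emit:
step_arm:
  moves:
    - [[0,6,0],0]
    - [[0,6,0],0]
    - [[0,6,0],0]
    - [[0,5,0],0]

```text
clock: 8.48
tool_pos: [0.5576, -0.0334, -0.0059]
tcp_rot: [-1.536, -0.004, -1.566]
force: [-0.2, -1.1, 0.7]
grip_width: 0.0857
```

Emit:
step_arm:
  moves:
    - [[0,3,0],0]
    - [[0,2,0],0]

```text
clock: 8.72
tool_pos: [0.5576, -0.0278, -0.0059]
tcp_rot: [-1.536, -0.004, -1.566]
force: [-0.8, -1.4, 0.2]
grip_width: 0.0853
```

Emit:
step_arm:
  moves:
    - [[0,2,0],0]
    - [[0,2,0],0]

```text
clock: 8.98
tool_pos: [0.5574, -0.0274, -0.0058]
tcp_rot: [-1.536, -0.013, -1.568]
force: [-0.3, -8.3, 0.1]
grip_width: 0.085
```

Emit:
step_arm:
  moves:
    - [[0,3,0],0]
    - [[0,3,0],0]

```text
clock: 9.22
tool_pos: [0.5572, -0.0276, -0.0056]
tcp_rot: [-1.537, -0.027, -1.57]
force: [-0.2, -10.2, 0.5]
grip_width: 0.0853
```

```bash
python3 look.py e6; python3 -c "
from bench import *;o=get_obs();print(o['wrist_torque'],o['force'])"
```

```text
[ 0.55712775 -0.02759078 -0.00565516] [-1.53690435 -0.02675301 -1.57015523] [ -0.45138743 -11.02975387  -0.09355403] 9.325
[-1.99119234  0.05926658  0.28462222] [ -0.45138743 -11.02975387  -0.09355403]
```

View pics/e6b.png

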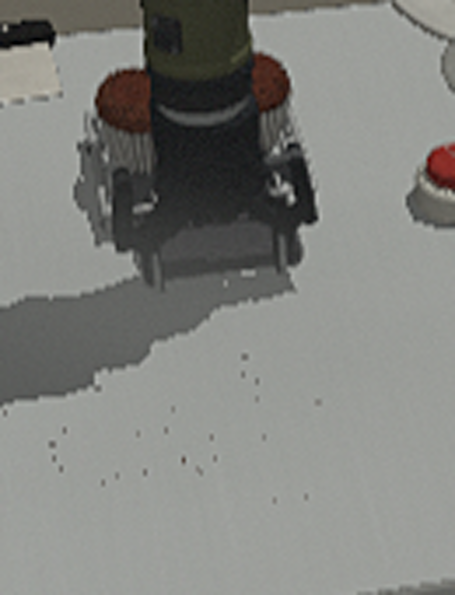

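Emit:
step_arm:
  moves:
    - [[0,-5,0],0]
    - [[0,-15,0],0]
    - [[0,-25,0],0]
    - [[0,-30,10],0]
    - [[0,-30,40],0]

```text
clock: 9.95
tool_pos: [0.5539, -0.1331, 0.042]
tcp_rot: [-1.544, -0.02, -1.566]
force: [0.6, 0.2, 0.4]
grip_width: 0.0854
```

Emit:
step_arm:
  moves:
    - [[0,-50,30],0]
    - [[0,-50,30],0]
    - [[0,-50,0],0]
    - [[0,-20,0],0]
    - [[0,0,0],0]

```text
clock: 10.58
tool_pos: [0.5551, -0.3124, 0.1077]
tcp_rot: [-1.535, -0.019, -1.569]
force: [0.6, 0.5, 0.4]
grip_width: 0.0855
```

Run:
```python
from h import *
from bench import *
s=snapshot("top");d=snapshot("side")
cv2.imwrite("pics/f1.png",cv2.resize(s["frame"][215:310,165:290],None,fx=6,fy=6,interpolation=cv2.INTER_CUBIC))
cv2.imwrite("pics/f2.png",cv2.resize(d["frame"][165:265,230:350],None,fx=6,fy=6,interpolation=cv2.INTER_CUBIC))
```

```text
(no output)
```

View pics/f1.png

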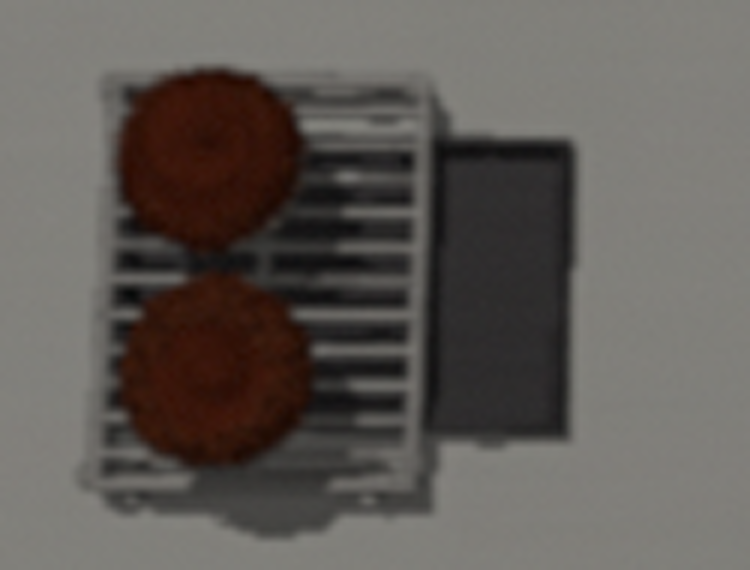

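View pics/f2.png

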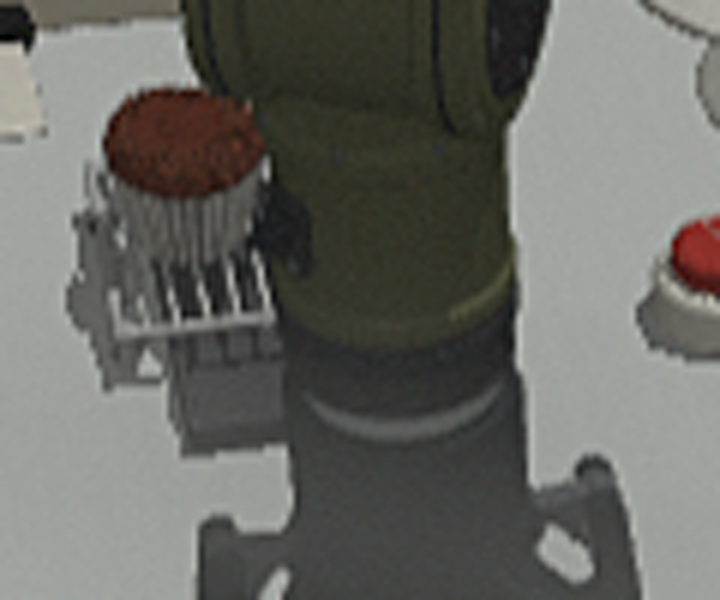

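```bash
cat > fin.py <<'E'
from h import *
from bench import *
s=snapshot("top");g=cv2.GaussianBlur(cv2.cvtColor(s["frame"],cv2.COLOR_BGR2GRAY),(3,3),0).astype(float)
def edge(row,a,b,sgn):   # strongest gradient subpixel
    d=sgn*np.diff(g[row,a:b]);i=int(d.argmax());
    o=0
    if 0<i<len(d)-1:
        den=d[i-1]-2*d[i]+d[i+1];o=.5*(d[i-1]-d[i+1])/den if den else 0
    return a+i+.5+o
def fit(name,rows,a,b,sgn,z):
    P=np.array([ray(s,(edge(r,a,b,sgn),r),z)[:2]*1000 for r in rows])
    k=np.polyfit(P[:,0],P[:,1],1);res=P[:,1]-np.polyval(k,P[:,0]);ok=abs(res)<2.5*np.median(abs(res))+.2
    k=np.polyfit(P[ok,0],P[ok,1],1);print(name,"slope deg %.2f"%np.degrees(np.arctan(k[0])),"y@559 %.1f"%np.polyval(k,559),"rms %.2f"%res[ok].std(),ok.sum());return k
fit("tray near top",range(241,286),252,268,1,.016)
fit("deck mouth edge/tray",range(241,286),228,242,-1,.028)
fit("deck back edge",list(range(231,294)),176,190,1,.028)
E
python3 fin.py
```

```text
tray near top slope deg -0.07 y@559 -19.9 rms 0.37 45
deck mouth edge/tray slope deg 0.02 y@559 36.7 rms 0.18 45
deck back edge slope deg 3.90 y@559 159.0 rms 12.21 63
```

Emit:
step_arm:
  moves:
    - [[-40,-20,40],0]
    - [[-50,-20,50],0]
    - [[-50,-10,50],0]
    - [[-40,0,30],0]
    - [[0,0,0],0]

```text
clock: 11.35
tool_pos: [0.383, -0.3471, 0.2666]
tcp_rot: [-1.542, -0.012, -1.551]
force: [1.0, 0.5, -0.1]
grip_width: 0.0851
```

```bash
python3 fin.py
python3 - <<'E'
from h import *
from bench import *
d=snapshot("side")
cv2.imwrite("pics/g2.png",cv2.resize(d["frame"][150:270,200:380],None,fx=4,fy=4,interpolation=cv2.INTER_CUBIC))
print(get_obs()["force"],get_obs()["clock"])
E
```

```text
tray near top slope deg -0.06 y@559 -19.9 rms 0.37 45
deck mouth edge/tray slope deg 0.02 y@559 36.7 rms 0.20 45
deck back edge slope deg 3.21 y@559 158.8 rms 12.26 63
[ 0.07795574  0.39052277 -0.69445717] 11.45
```

View pics/g2.png

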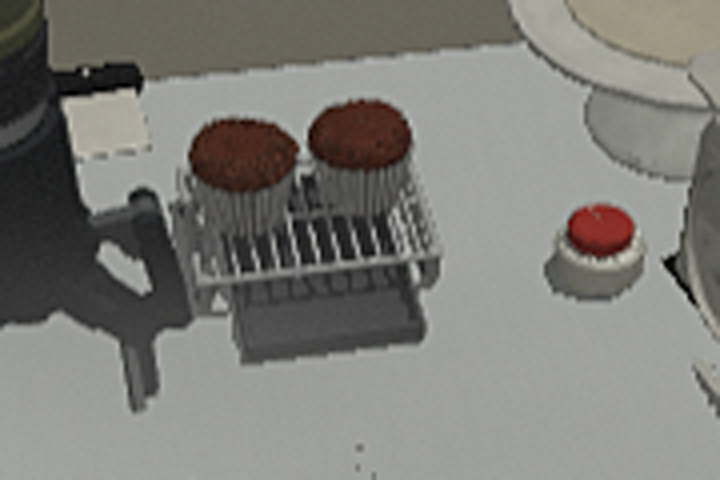

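Run:
```python
from h import *
from bench import *
d=snapshot("side")
def q(x,y,z): return (ray(d,(200-.375+x/4,150-.375+y/4),z)*1000).round(1)
print("tray near bottom",q(242,363,0),q(424,341,0)," top",q(238,345,.016),q(427,323,.016))
print("deck",q(197,284,.028),q(441,256,.028))
```

```text
tray near bottom [499.9 -15.4   0. ] [621.3 -16.7   0. ]  top [498.3 -15.4  16. ] [623.3 -17.3  16. ]
deck [478.3  37.2  28. ] [643.2  35.6  28. ]
```

```bash
python3 -c "
from bench import *;sign_off()"
```

```text
the job is handed in; nothing more can be done
```

I pushed the drip tray with the open fingers in a gentle left-turning arc, then straight in under the rack until it stopped against the bar. The job is handed in after about 11.5 s. The tray stopped advancing while I commanded about 8 mm more, with the push force rising to about 11 N. I then backed the arm clear before signing off.

- **Depth:** the tray's near end stands out 56.6 mm in the top view and about 52.5 mm in the side view, against the expected 55 mm. The two views disagree by about 4 mm, which is roughly the sum of their 2 mm calibration errors. The firm stop is the better evidence that the tray is home.
- **Squareness:** the tray's end is within about 0.1° of the rack edge in both views, with a gap on each side.
- **Other things:** the tray looks flat, and both cupcakes and the timer look to be where they started. I judged the cupcakes and timer by eye and did not re-measure them.
- **Check that failed:** my fit of the rack's back edge was unusable because the cupcakes disturbed it. I therefore did not measure the tray's far end against the stop directly.

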